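# Make up two laboratory kits from the stock

## Robot

A 6-joint arm with a two-finger parallel gripper is mounted at the origin on a cart in front of the work surface, level with it; the furniture and walls round the work are solid. World frame = base frame: x ahead of the robot, y to its left, z up, the work surface at z = 0. Lengths are in m, angles in rad, forces in N, time in s.
With the tool pointing down it reaches from about 0.3 to 0.775 m from the base axis. Payload 14.6 kg.
Tool frame: the origin (TCP) lies midway between the tips of the shut fingers; the grasp point (between the pads) lies 19 mm behind it (ctrl.grip_depth is the distance from the TCP to the grasp point, in m); z points along the fingers, x is the direction in which the jaws open and shut, and the axes are right-handed (so a half turn about z gives the same grasp; the last joint's range is limited). The gripper opens to 94 mm and grips with 3 to 60 N. Pads are 16 mm wide; open, the fingers measure 119 mm over their backs; the gripper's body (75 mm by 177 mm) begins 78 mm behind the grasp point.
Start: joints at [1.273, 0.3, 1.521, -0, 1.321, -0.067], TCP at [0.126, 0.535, 0.205] pointing down, gripper open.
Joint ranges: [-3.03, 3.03], [-0.79, 2.21], [0.23, 2.52], [-1.04, 4.18], [0, 3.07], [-2.55, 2.55]. Speed limits (rad/s): [2.22, 2.22, 2.57, 3.14, 3.14, 3.14].

## Interface

Orientations are given as [roll, pitch, yaw] about the fixed x, y, z axes, in that order (R = Rz(yaw) Ry(pitch) Rx(roll)).
In Python, from station import ctrl gives the robot as it stands.
- The arm moves only by the tool play_rows, never from a script. Its argument "steps" is a list that holds one entry, the list of rows, each a list of 7 numbers: the shift along the tool's x, y, z in cm, then the turn, a rotation vector about the tool's x, y, z in rad, then the opening, from 0 (shut) to 1 (fully open). In form: [[[x, y, z, ax, ay, az, hand], ...]]. A call has 1 to 20 rows; each row is the pose to reach, as a shift and turn from the pose measured when the call began, along the tool's axes at that moment; what a row does not reach only later rows make up. A row lasts 1/12 s, in which the tool goes at most 41.7 mm and 7.16 degrees, less where a joint would pass 70% of its speed; a pose out of reach is approached as far as the arm can. A call with a gripper value outside its range is refused whole. The fingers move at their own pace and stop on an object; "force" is the grip in N (left out, the last holds). Time passes only in rows, so rows that repeat a pose let the fingers close. It gives the time, the measured TCP pose, the force and the opening at its end, in the units of the state.
- ctrl.get_obs(): the state, without advancing time (a new reading comes with each control period).
- ctrl.camera(name): name is "scene" or "top" or "wrist"; returns a dict with "frame" (384x512x3 uint8, blue, green, red), "fovy" (degrees; the focal length in pixels is half the picture's height over the tangent of half this angle, whatever the lens; pixels are square), "cx", "cy" (the principal point, pixels), "world_to_cam" (4x4, takes a point from world to camera coordinates). Camera axes: x right, y up, looking along -z (the intrinsics and any distortion apply to the point x, -y, -z); pixel columns grow to the right and rows downward; lengths in m; the calibration is good to about 2 mm. The wrist camera is an equidistant fisheye: a pixel r from the principal point sees the ray r / f radians off the axis. A picture is of the moment at which its call begins. There is no depth.
- ctrl.hand_in(): hands the job in, once; it reports no verdict.
The state is a dict: "time_s": time; "qpos": joint angles; "joint_vel": joint speeds; "tau": joint torques, N m; "ee_pos": TCP position; "eef_rot": TCP orientation; "force": force on the tool from outside, world axes, zero at the start; "moment": the same for the moment, N m; "grip_width": finger opening in m.
Only numpy, scipy, OpenCV 4.12 (cv2) and the standard library are available. Lean on these libraries where they do the work, as an engineer would, in place of code of your own. Each camera call takes 0.05 s, during which the arm holds its last target. There are 200 camera calls.

## Task

Make up the two kits in the grey trays from the stock standing loose on the bench: into the three-compartment tray go the weighing bottle, the smaller beaker and the rubber stopper, into the two-compartment tray the larger beaker and the smaller dropper bottle. One thing to a compartment (any compartment of its tray), standing upright on the tray's floor; set the glass down gently, do not drop it or knock it over. The larger dropper bottle is not needed: leave it, the mortar and the wash bottle where they stand.

Things in the scene. Friction and masses are not known exactly. Their poses are not given: they have to be found in the camera images.
- tray_three: Low grey plastic tray, 98 x 238 x 15 mm, with three equal compartments in a row and a wire loop at each end (12 mm beyond the end). It is fixed and does not move. Origin: centre of its underside, on the bench; x across the tray, y along the row of compartments, z up. Floor 4 mm thick, walls and partitions 4 mm thick and 15 mm high from the bench; each compartment is 74 mm (along y) by 90 mm (along x) inside. Compartment centres at y = -78, 0 and +78 mm, x = 0.
- tray_two: Low grey plastic tray, 98 x 160 x 15 mm, with two equal compartments and a wire loop at each end (12 mm beyond the end). It is fixed and does not move. Origin: centre of its underside, on the bench; x across the tray, y along the row of compartments, z up. Floor 4 mm thick, walls and partitions 4 mm thick and 15 mm high from the bench; each compartment is 74 mm (along y) by 90 mm (along x) inside. Compartment centres at y = -39 and +39 mm, x = 0.
- weighing_bottle: Small round clear glass weighing bottle with a knobbed glass lid fixed on it, 39 mm across, 65 mm high; body 36 mm across and straight up to 45 mm: grip it there. Origin: centre of its underside; z up.
- small_beaker: The smaller glass beaker, 60 mm high; body about 44 mm across, rim with spout 49 x 55 mm above 54 mm height: the spout points along its -y, so the rim is narrowest along its x. Grip it across x, at or just under the rim, clear of the spout (fingers taken low on the body can jam on the overhanging rim); open wide before drawing the fingers up. Origin: centre of its underside; z up.
- stopper: Grey rubber stopper, a tapered plug, 30 mm high, 28 mm across at the top, narrower at the foot; stands on its narrow end. Grip it across its upper half. Origin: centre of its underside; z up.
- large_beaker: The larger glass beaker, 72 mm high; body about 52 mm across, rim with spout 59 x 66 mm above 63 mm height: the spout points along its -y, so the rim is narrowest along its x. Grip it across x, at or just under the rim, clear of the spout (fingers taken low on the body can jam on the overhanging rim); open wide before drawing the fingers up. Origin: centre of its underside; z up.
- small_dropper: The smaller dropper bottle, 45 mm across, 133 mm high in all: round glass body up to 74 mm, rubber teat 17 mm across from 84 to 133 mm. Can be lifted by the teat. Origin: centre of its underside; z up.
- large_dropper: The larger dropper bottle, 56 mm across, 153 mm high in all (body up to 94 mm, teat above). Not wanted in either kit: stays where it stands. Origin: centre of its underside; z up.
- mortar_bowl: White porcelain mortar, 133 mm across, 66 mm high. Stays where it stands. Origin: centre of its underside; z up.
- squeeze_bottle: Clear plastic wash bottle with bent spout, 67 x 89 x 188 mm. Stays where it stands. Origin on its underside; z up.

How it is judged:
By the outcome, as a careful person would: the job done as asked, in the order asked, and still so for the second after the job is handed in, with the robot touching nothing.
It also fails if it takes over 136 s, if anything falls off the work surface, if the arm or the gripper's body presses on something with over 40 N, if the wrist force passes 120 N, or if a joint passes its speed limit or range.

## Working session

There is one attempt and no reset: what is moved stays moved. The work goes in short steps, Python scripts to look and compute and a tool call to move; the robot and the scene stay as the last step left them, time stands still between calls to the robot, and variables do not carry over. Pictures are saved under pics/ and viewed, about 12 in all and at most 16, crops included, and the job is handed in when it is done.

Besides the shell and the picture viewer there is one more tool, called after "Call:" as a command line: name --argument value ..., lists and objects as JSON in quotes. play_rows: Moves the arm, as the interface text tells. Its arguments: {"type":"object","properties":{"steps":{"type":"array"},"force":{"type":"number"}},"required":["steps"]}

```bash
mkdir -p pics; ls; cat > h.py <<'E'
import numpy as np,cv2
from station import ctrl
def snap(n,fn):
    c=ctrl.camera(n); cv2.imwrite(f'pics/{fn}.png',c['frame'])
    np.savez(f'pics/{fn}.npz',W=c['world_to_cam'],fovy=c['fovy'],cx=c['cx'],cy=c['cy']); return c
def ray(fn,u,v,z,fish=False):
    d=np.load(f'pics/{fn}.npz'); f=192/np.tan(np.radians(d['fovy'])/2)
    a,b=u-d['cx'],v-d['cy']
    if fish:
        r=np.hypot(a,b);t=r/f;p=np.array([np.sin(t)*a/r,-np.sin(t)*b/r,-np.cos(t)])
    else: p=np.array([a/f,-b/f,-1])
    W=d['W'];R=W[:3,:3];o=-R.T@W[:3,3];q=R.T@p
    return o+q*(z-o[2])/q[2]
def proj(fn,P,fish=False):
    d=np.load(f'pics/{fn}.npz'); f=192/np.tan(np.radians(d['fovy'])/2)
    p=np.atleast_2d(P)@d['W'][:3,:3].T+d['W'][:3,3]; x,y,z=p[:,0],-p[:,1],-p[:,2]
    if fish:
        r=np.hypot(x,y);t=np.arctan2(r,z);return np.c_[d['cx']+f*t*x/r,d['cy']+f*t*y/r]
    return np.c_[d['cx']+f*x/z,d['cy']+f*y/z]
E
python3 - <<'E'
from h import *
np.set_printoptions(precision=4,suppress=True)
for n in('scene','top','wrist'):
    c=snap(n,n+'0'); W=c['world_to_cam'];print(n,c['fovy'],c['cx'],c['cy'],-W[:3,:3].T@W[:3,3],W[:3,:3])
    cv2.imwrite(f'pics/{n}0b.png',cv2.resize(c['frame'],(800,600),interpolation=cv2.INTER_CUBIC))
o=ctrl.get_obs();print({k:np.round(v,4) for k,v in o.items()},ctrl.grip_depth)
E
```

```text
pics
scene 54.71129121211195 255.04967668630724 188.03532075930457 [-0.2138 -0.6694  0.7338] [[ 0.6556 -0.7551  0.001 ]
 [ 0.4427  0.3855  0.8096]
 [-0.6117 -0.5303  0.587 ]]
top 42.35623291046055 257.6386043162016 191.1418979895334 [ 0.1691 -0.0377  1.5185] [[ 0.0228 -0.9997 -0.0001]
 [ 0.9722  0.0222  0.233 ]
 [-0.2329 -0.0054  0.9725]]
wrist 65.70646984690485 254.50127293665713 195.14698636436958 [0.0489 0.5538 0.3835] [[ 0.2281  0.9736 -0.0017]
 [-0.9361  0.2189 -0.2752]
 [-0.2676  0.0644  0.9614]]
{'time_s': np.float64(0.15), 'qpos': array([ 1.2734,  0.3004,  1.5214,  0.    ,  1.3207, -0.0666]), 'joint_vel': array([ 0.0008, -0.0009, -0.0042, -0.0016,  0.0005, -0.0011]), 'tau': array([  0.0016, -53.1962, -35.2822,   0.0709,   0.0236,  -0.0001]), 'ee_pos': array([0.1258, 0.5352, 0.205 ]), 'eef_rot': array([-3.1415,  0.0008,  1.34  ]), 'force': array([ 0.1763,  0.5789, -0.3205]), 'moment': array([-0.0071, -0.0232,  0.0243]), 'grip_width': np.float64(0.0941)} 0.0188
```

View pics/top0b.png

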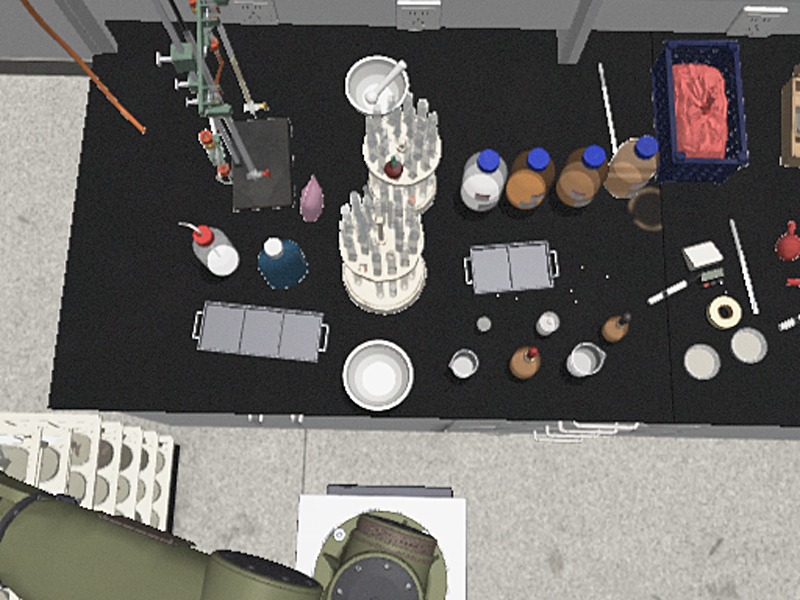

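View pics/scene0b.png

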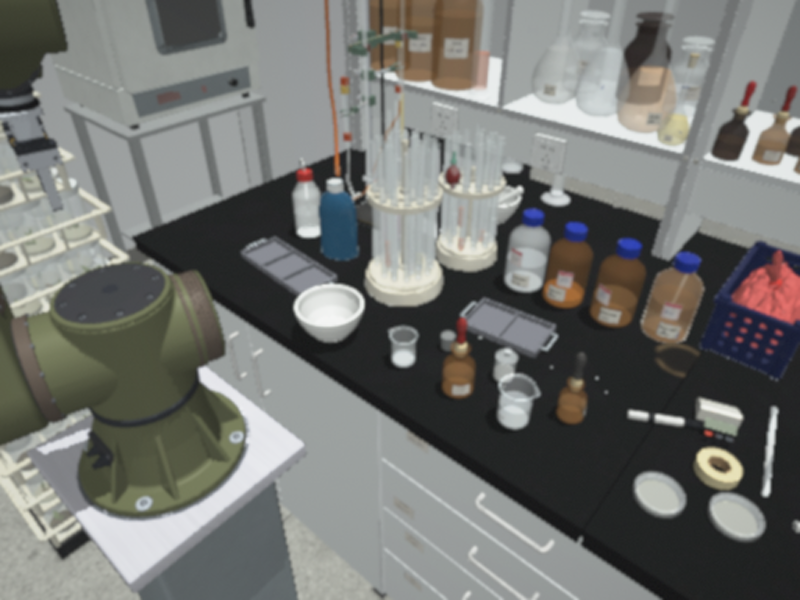

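Top view (800×600): tray_three ~(260,331), tray_two ~(511,267), small beaker (463,363), red-teat dropper (525,360), large beaker (585,360), stopper (484,324), weighing bottle (547,322), black-teat dropper (615,328), mortar (378,375). The scene view agrees. Now a zoom on the stock, with rough positions.

```bash
python3 - <<'E'
from h import *
np.set_printoptions(precision=4,suppress=True)
im=cv2.imread('pics/top0.png')
cr=im[145:250,275:415];cv2.imwrite('pics/t1.png',cv2.resize(cr,(800,600),interpolation=cv2.INTER_CUBIC))
s=1.5625
print(np.array([[1,2]]))
for n,u,v,z in [('sb',463,366,.03),('stp',484,324,.03),('wb',546,325,.03),('lb',584,362,.03),('drR body',524,363,.05),('drB body',613,330,.05),('mortar',378,375,.066),
 ('T3 tl',203,302,.015),('T3 tr',327,311,.015),('T3 br',320,362,.015),('T3 bl',194,350,.015),('T2 tl',467,247,.015),('T2 tr',549,240,.015),('T2 br',555,288,.015),('T2 bl',474,294,.015),('rack front base',383,310,0.0),('racktop front',382,265,.2),('sq',222,262,0)]:
    print(n,ray('top0',u/s,v/s,z))
E
```

```text
[[1 2]]
sb [ 0.3942 -0.1495  0.03  ]
stp [ 0.4782 -0.1903  0.03  ]
wb [ 0.4789 -0.3118  0.03  ]
lb [ 0.4074 -0.384   0.03  ]
drR body [ 0.3996 -0.2646  0.05  ]
drB body [ 0.4679 -0.4373  0.05  ]
mortar [0.3681 0.0132 0.066 ]
T3 tl [0.5133 0.3684 0.015 ]
T3 tr [0.5006 0.1203 0.015 ]
T3 br [0.398  0.1294 0.015 ]
T3 bl [0.4161 0.3781 0.015 ]
T2 tl [ 0.6399 -0.1576  0.015 ]
T2 tr [ 0.6586 -0.3243  0.015 ]
T2 br [ 0.5581 -0.3342  0.015 ]
T2 bl [ 0.542 -0.172  0.015]
rack front base [0.5085 0.0095 0.    ]
racktop front [0.5453 0.0074 0.2   ]
sq [0.6013 0.3407 0.    ]
```

View pics/t1.png

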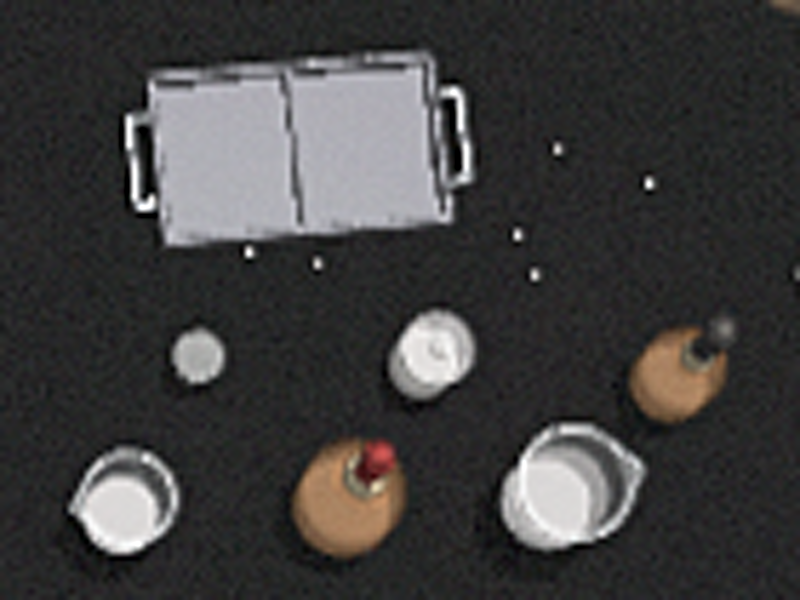

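```bash
python3 - <<'E'
from h import *
np.set_printoptions(precision=4,suppress=True)
for n,u,v,z in [('stp',199,355,.03),('wb knob',437,350,.065),('wb base',412,372,.004),('sb rim',128,500,.06),('sb base',118,516,.003),('sb spout',72,512,.06),('lb rim',578,483,.072),('lb base',552,505,.003),('lb spout',645,468,.072),
 ('sd teat',722,328,.130),('sd neck',700,350,.084),('sd body',672,380,.035),('ld teat',378,460,.15),('ld body',345,503,.045)]:
    print(n,ray('top0',275+(u+.5)/5.714-.5,145+(v+.5)/5.714-.5,z))
s=1.5625
for n,u,v,z in [('blue cap',273,247,.13),('blue base',284,267,.04),('sq cap',203,237,.15)]: print(n,ray('top0',u/s,v/s,z))
im=cv2.imread('pics/top0.png')[175:245,115:270];cv2.imwrite('pics/t2.png',cv2.resize(im,(775,350),interpolation=cv2.INTER_CUBIC))
cv2.imwrite('pics/w.png',cv2.resize(cv2.imread('pics/wrist0.png'),(640,480)))
E
```

```text
stp [ 0.4802 -0.1892  0.03  ]
wb knob [ 0.4784 -0.3104  0.065 ]
wb base [ 0.4788 -0.308   0.004 ]
sb rim [ 0.3962 -0.1492  0.06  ]
sb base [ 0.3962 -0.1482  0.003 ]
sb spout [ 0.3892 -0.1202  0.06  ]
lb rim [ 0.4084 -0.3803  0.072 ]
lb base [ 0.4075 -0.3822  0.003 ]
lb spout [ 0.417  -0.4152  0.072 ]
sd teat [ 0.4791 -0.4413  0.13  ]
sd neck [ 0.4774 -0.4428  0.084 ]
sd body [ 0.4712 -0.441   0.035 ]
ld teat [ 0.4047 -0.2644  0.15  ]
ld body [ 0.3995 -0.2642  0.045 ]
blue cap [0.5956 0.215  0.13  ]
blue base [0.5824 0.207  0.04  ]
sq cap [0.6059 0.3422 0.15  ]
```

View pics/w.png

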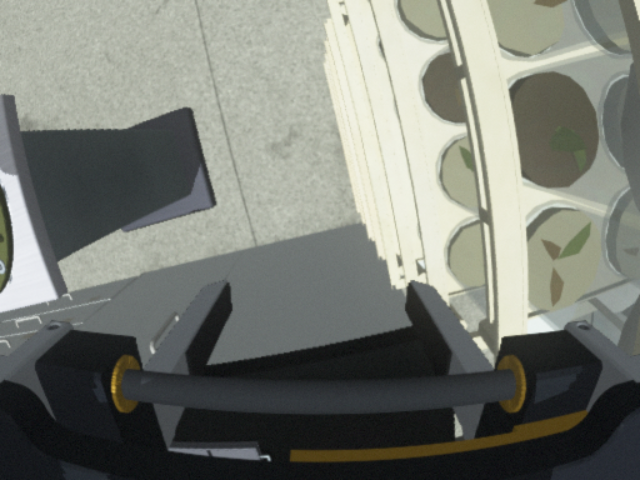

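Wrist view: mostly floor and cart with the fingers at bottom (220,290)/(415,290); nothing useful yet. Base/rim estimates agree within ~2 mm except the small dropper teat (6 mm), so set out.

```bash
cat >> h.py <<'E'
def go(*wps):
    """world waypoints (x,y,z,yaw) -> tool shift cm, turn about tool z"""
    from scipy.spatial.transform import Rotation as R
    o=ctrl.get_obs();M=R.from_euler('xyz',o['eef_rot'])
    print('t',round(float(o['time_s']),2),'p',np.round(o['ee_pos'],4),'rot',np.round(o['eef_rot'],3),'F',np.round(o['force'],1),'g',round(float(o['grip_width']),4))
    for x,y,z,w in wps:
        d=M.inv().apply(np.array([x,y,z])-o['ee_pos'])*100
        rv=(M.inv()*R.from_euler('xyz',[np.pi,0,w])).as_rotvec()
        print(np.round(d,1),np.round(rv,3),'rows',round(np.linalg.norm(d)/4.17,1))
E
python3 -c "
from h import *
go((.37,.1,.21,1.4),(.479,-.2,.21,1.57),(.479,-.31,.2,1.57))
print(ray('top0',483/1.5625,208/1.5625,0))"
```

```text
t 0.15 p [0.1258 0.5352 0.205 ] rot [-3.142e+00  1.000e-03  1.340e+00] F [ 0.2  0.6 -0.3] g 0.0941
[-36.8  33.7  -0.5] [-0.     0.001 -0.06 ] rows 12.0
[-63.5  51.2  -0.4] [-0.     0.001 -0.23 ] rows 19.6
[-74.2  53.7   0.6] [-0.     0.001 -0.23 ] rows 22.0
[ 0.72997507 -0.19172093  0.        ]
```

Call:
play_rows --steps '[[[-36.8,33.7,-0.5,0,0,-0.06,1],[-36.8,33.7,-0.5,0,0,-0.06,1],[-36.8,33.7,-0.5,0,0,-0.06,1],[-36.8,33.7,-0.5,0,0,-0.06,1],[-36.8,33.7,-0.5,0,0,-0.06,1],[-36.8,33.7,-0.5,0,0,-0.06,1],[-36.8,33.7,-0.5,0,0,-0.06,1],[-36.8,33.7,-0.5,0,0,-0.06,1],[-36.8,33.7,-0.5,0,0,-0.06,1],[-36.8,33.7,-0.5,0,0,-0.06,1],[-36.8,33.7,-0.5,0,0,-0.06,1],[-36.8,33.7,-0.5,0,0,-0.06,1],[-60,48.5,-0.5,0,0,-0.23,1],[-60,48.5,-0.5,0,0,-0.23,1],[-60,48.5,-0.5,0,0,-0.23,1],[-60,48.5,-0.5,0,0,-0.23,1],[-60,48.5,-0.5,0,0,-0.23,1],[-60,48.5,-0.5,0,0,-0.23,1],[-60,48.5,-0.5,0,0,-0.23,1],[-60,48.5,-0.5,0,0,-0.23,1]]]'

```text
time_s: 1.82
ee_pos: [0.4613, -0.1643, 0.2098]
eef_rot: [-3.141, 0.001, 1.566]
force: [-0.9, 0.4, -0.0]
grip_width: 0.0935
```

```bash
python3 -c "
from h import *
go((.479,-.31,.2,1.57),(.44,-.30,.21,1.57))
c=snap('wrist','w1');cv2.imwrite('pics/w1b.png',cv2.resize(c['frame'],(768,576)))"
```

```text
t 1.82 p [ 0.4613 -0.1643  0.2098] rot [-3.141e+00  1.000e-03  1.566e+00] F [-0.9  0.4 -0. ] g 0.0935
[-14.6   1.8   1. ] [-0.001  0.001 -0.004] rows 3.5
[-13.6  -2.1  -0. ] [-0.001  0.001 -0.004] rows 3.3
```

View pics/w1b.png

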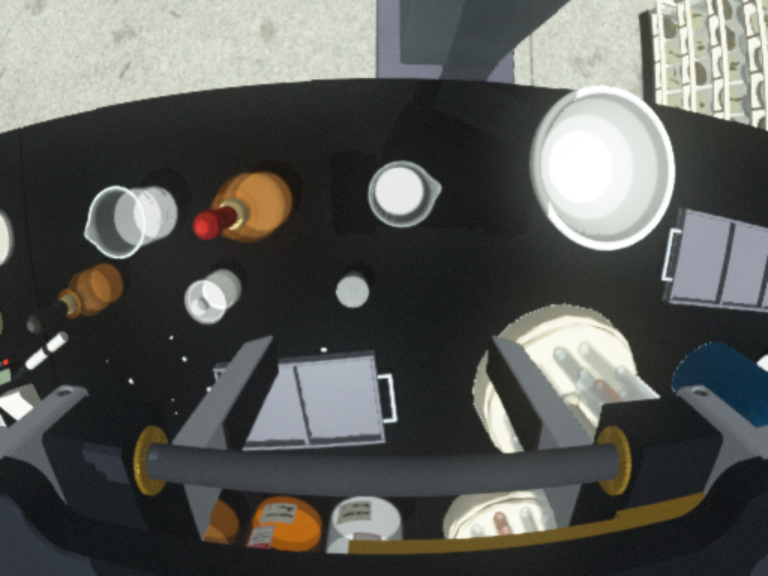

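Wrist view: small beaker rim (401,194) spout (441,188), stopper top (352,290), weighing bottle lid (207,302), large beaker rim (118,222) spout (86,238), small dropper teat (36,324), tray_two corners (375,352),(385,440). Check against the top view.

```bash
python3 - <<'E'
from h import *
np.set_printoptions(precision=4,suppress=True)
for n,u,v,z in [('sb rim',401,194,.06),('sb sp',441,188,.06),('stp',352,289,.03),('wb lid',207,302,.058),('lb rim',118,222,.072),('lb sp',86,238,.072),('sd teat',36,324,.131),('sd neck',66,301,.084),('T2 c1',375,352,.015),('T2 c2',385,440,.015),('T2 mid',294,364,.015),('T2 mid2',308,444,.015),('T3',680,209,.015),('T3',668,301,.015),('T3 part',732,222,.015),('T3 part',722,303,.015)]:
    print(n,ray('w1',u/1.5,v/1.5,z,True))
E
```

```text
sb rim [ 0.4011 -0.1502  0.06  ]
sb sp [ 0.3963 -0.1208  0.06  ]
stp [ 0.4814 -0.1895  0.03  ]
wb lid [ 0.4841 -0.3076  0.058 ]
lb rim [ 0.4128 -0.3768  0.072 ]
lb sp [ 0.424  -0.4131  0.072 ]
sd teat [ 0.4804 -0.4347  0.131 ]
sd neck [ 0.4758 -0.4378  0.084 ]
T2 c1 [ 0.5451 -0.1711  0.015 ]
T2 c2 [ 0.6424 -0.1621  0.015 ]
T2 mid [ 0.5579 -0.2469  0.015 ]
T2 mid2 [ 0.6489 -0.2405  0.015 ]
T3 [0.4047 0.1278 0.015 ]
T3 [0.4987 0.1268 0.015 ]
T3 part [0.4124 0.2061 0.015 ]
T3 part [0.502  0.2089 0.015 ]
```

Call:
play_rows --steps '[[[-14.6,1.8,0,0,0,0,1],[-14.6,1.8,0,0,0,0,1],[-14.6,1.8,0,0,0,0,1],[-14.6,1.8,0,0,0,0,1],[-14.6,1.8,0,0,0,0,1],[-14.6,1.8,0,0,0,0,1]]]'

```text
time_s: 2.37
ee_pos: [0.4779, -0.3077, 0.2092]
eef_rot: [-3.139, -0.001, 1.566]
force: [-0.1, 0.0, -0.4]
grip_width: 0.0941
```

Call:
play_rows --steps '[[[-0.1,0.2,4,0,0,0,1],[-0.1,0.2,8,0,0,0,1],[-0.1,0.2,12,0,0,0,1],[-0.1,0.2,15,0,0,0,1],[-0.1,0.2,17.5,0,0,0,1],[-0.1,0.2,19.1,0,0,0,1],[-0.1,0.2,19.1,0,0,0,1],[-0.1,0.2,19.1,0,0,0,0.3],[-0.1,0.2,19.1,0,0,0,0.3],[-0.1,0.2,19.1,0,0,0,0.3],[-0.1,0.2,19.1,0,0,0,0.3],[-0.1,0.2,19.1,0,0,0,0.3],[-0.1,0.2,19.1,0,0,0,0.3],[-0.1,0.2,19.1,0,0,0,0.3],[-0.1,0.2,19.1,0,0,0,0.3],[-0.1,0.2,19.1,0,0,0,0.3]]]' --force 12

```text
time_s: 3.7
ee_pos: [0.4795, -0.3087, 0.0183]
eef_rot: [-3.139, -0.0, 1.566]
force: [0.2, 0.1, 0.3]
grip_width: 0.0374
```

Call:
play_rows --steps '[[[0,0,0,0,0,0,0.2],[0,0,0,0,0,0,0.2],[0,0,0,0,0,0,0.2],[0,0,-1,0,0,0,0.2],[0,0,-3,0,0,0,0.2],[0,0,-6,0,0,0,0.2],[0,0,-9,0,0,0,0.2],[0,0,-12,0,0,0,0.2],[0,0,-15,0,0,0,0.2],[0,0,-18,0,0,0,0.2],[0,0,-19,0,0,0,0.2],[0,0,-19,0,0,0,0.2]]]' --force 15

```text
time_s: 4.7
ee_pos: [0.4805, -0.3092, 0.2113]
eef_rot: [3.14, 0.003, 1.566]
force: [-0.2, -0.1, -0.5]
grip_width: 0.035
```

```bash
python3 - <<'E'
from h import *
c,s=.458,.248; a=np.array([np.cos(1.508),np.sin(1.508)])
for k in(-.078,0,.078): print(k,np.array([c,s])+k*a)
p=np.array([c,s])+.078*a
go((.40,-.1,.21,1.51),(.38,.03,.21,1.51),(p[0],p[1],.21,1.51))
E
```

```text
-0.078 [0.45310511 0.17015374]
0 [0.458 0.248]
0.078 [0.46289489 0.32584626]
t 4.7 p [ 0.4805 -0.3092  0.2113] rot [3.140e+00 3.000e-03 1.566e+00] F [-0.2 -0.1 -0.5] g 0.035
[20.9 -8.2  0.1] [0.002 0.002 0.056] rows 5.4
[ 33.9 -10.2   0. ] [0.002 0.002 0.056] rows 8.5
[63.5 -2.1 -0. ] [0.002 0.002 0.056] rows 15.2
```

Call:
play_rows --steps '[[[3,-1.2,0,0,0,0,0.2],[6,-2.4,0,0,0,0,0.2],[9.5,-3.7,0,0,0,0.03,0.2],[13,-5,0,0,0,0.056,0.2],[16.5,-6.5,0,0,0,0.056,0.2],[20,-8,0,0,0,0.056,0.2],[23.5,-8.8,0,0,0,0.056,0.2],[27,-9.4,0,0,0,0.056,0.2],[30.5,-10,0,0,0,0.056,0.2],[34,-10.2,0,0,0,0.056,0.2],[37.5,-9.2,0,0,0,0.056,0.2],[41,-8.3,0,0,0,0.056,0.2],[44.5,-7.4,0,0,0,0.056,0.2],[48,-6.4,0,0,0,0.056,0.2],[51.5,-5.4,0,0,0,0.056,0.2],[55,-4.4,0,0,0,0.056,0.2],[58.5,-3.4,0,0,0,0.056,0.2],[61.5,-2.6,0,0,0,0.056,0.2],[63.5,-2.1,0,0,0,0.056,0.2],[63.5,-2.1,0,0,0,0.056,0.2]]]'

```text
time_s: 6.37
ee_pos: [0.4623, 0.3285, 0.2068]
eef_rot: [-3.14, 0.004, 1.512]
force: [-0.6, 0.5, -1.1]
grip_width: 0.0355
```

```bash
python3 - <<'E'
from h import *
go((.4629,.3258,.022,1.508))
c=snap('wrist','w2');cv2.imwrite('pics/w2b.png',cv2.resize(c['frame'],(768,576)))
E
```

```text
t 6.37 p [0.4623 0.3285 0.2068] rot [-3.14   0.004  1.512] F [-0.6  0.5 -1.1] g 0.0355
[-0.2  0.1 18.5] [-0.001  0.004  0.004] rows 4.4
```

View pics/w2b.png

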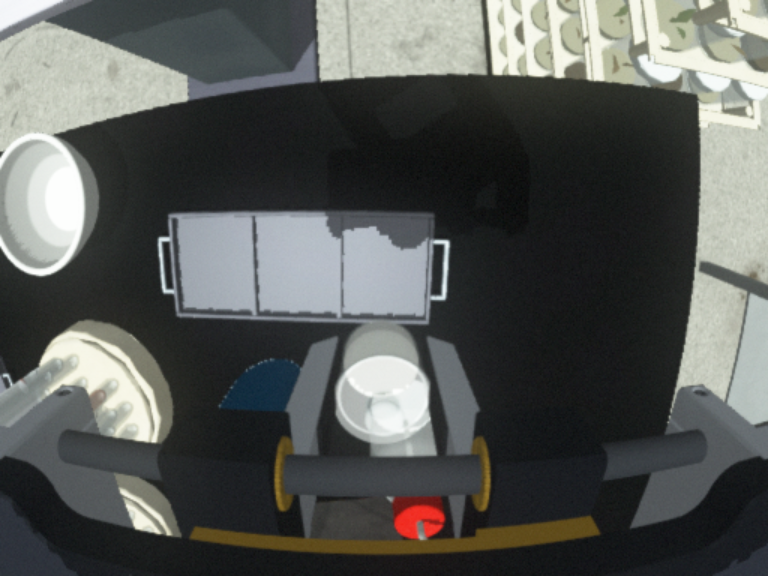

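Bottle held upright in the fingers; tray_three rim corners (168,213),(434,212),(430,322),(179,319).

```bash
python3 - <<'E'
from h import *
P=np.array([ray('w2',u/1.5,v/1.5,.015,True) for u,v in[(168,213),(434,212),(430,322),(179,319)]]);print(P.round(4),P.mean(0).round(4))
q=np.array([ray('w2',u/1.5,v/1.5,.015,True) for u,v in[(255,215),(342,213),(255,317),(343,320)]]);print(q.round(4),q.mean(0).round(4))
E
```

```text
[[0.4035 0.1384 0.015 ]
 [0.4215 0.3736 0.015 ]
 [0.5182 0.3671 0.015 ]
 [0.5039 0.1325 0.015 ]] [0.4618 0.2529 0.015 ]
[[0.4138 0.222  0.015 ]
 [0.4181 0.297  0.015 ]
 [0.5052 0.2103 0.015 ]
 [0.5119 0.2905 0.015 ]] [0.4623 0.255  0.015 ]
```

Call:
play_rows --steps '[[[0.3,0.4,3,0,0,0,0.2],[0.3,0.4,6,0,0,0,0.2],[0.3,0.4,9,0,0,0,0.2],[0.3,0.4,12,0,0,0,0.2],[0.3,0.4,14.5,0,0,0,0.2],[0.3,0.4,16.3,0,0,0,0.2],[0.3,0.4,17.2,0,0,0,0.2],[0.3,0.4,17.7,0,0,0,0.2],[0.3,0.4,18.0,0,0,0,0.2],[0.3,0.4,18.2,0,0,0,0.2],[0.3,0.4,18.35,0,0,0,0.2],[0.3,0.4,18.35,0,0,0,0.2],[0.3,0.4,18.35,0,0,0,0.2]]]'

```text
time_s: 7.5
ee_pos: [0.4662, 0.3289, 0.0241]
eef_rot: [-3.141, 0.004, 1.512]
force: [0.1, -1.2, -0.7]
grip_width: 0.0358
```

Call:
play_rows --steps '[[[0,0,0.1,0,0,0,0.2],[0,0,0.15,0,0,0,0.2],[0,0,0.2,0,0,0,0.2],[0,0,0.2,0,0,0,0.2],[0,0,0.2,0,0,0,0.5],[0,0,0.2,0,0,0,0.7],[0,0,0.2,0,0,0,0.7],[0,0,0.2,0,0,0,0.7],[0,0,0.2,0,0,0,0.7],[0,0,0.2,0,0,0,0.7],[0,0,0.2,0,0,0,0.7],[0,0,-2,0,0,0,0.7],[0,0,-5,0,0,0,0.7],[0,0,-9,0,0,0,0.9],[0,0,-13,0,0,0,1],[0,0,-17,0,0,0,1],[0,0,-19,0,0,0,1]]]'

```text
time_s: 8.92
ee_pos: [0.4671, 0.3301, 0.2194]
eef_rot: [3.137, 0.001, 1.512]
force: [0.2, 0.1, 0.7]
grip_width: 0.0889
```

```bash
python3 - <<'E'
from h import *
go((.38,.03,.21,.9),(.3985,-.15,.21,.2),(.3985,-.15,.05,.2))
E
```

```text
t 8.92 p [0.4671 0.3301 0.2194] rot [3.137e+00 1.000e-03 1.512e+00] F [0.2 0.1 0.7] g 0.0889
[-30.5  -6.9   0.9] [ 0.004 -0.001  0.612] rows 7.5
[-48.3  -4.    0.9] [ 0.004 -0.002  1.312] rows 11.6
[-48.3  -4.1  16.9] [ 0.004 -0.002  1.312] rows 12.3
```

Call:
play_rows --steps '[[[-30.5,-7.4,0.9,0,0,0.4,1],[-30.5,-7.4,0.9,0,0,0.4,1],[-30.5,-7.4,0.9,0,0,0.4,1],[-30.5,-7.4,0.9,0,0,0.4,1],[-30.5,-7.4,0.9,0,0,0.4,1],[-30.5,-7.4,0.9,0,0,0.4,1],[-30.5,-7.4,0.9,0,0,0.5,1],[-48.3,-4,0.9,0,0,0.7,1],[-48.3,-4,0.9,0,0,0.85,1],[-48.3,-4,0.9,0,0,1,1],[-48.3,-4,0.9,0,0,1.15,1],[-48.3,-4,0.9,0,0,1.31,1],[-48.3,-4,0.9,0,0,1.31,1],[-48.3,-4,0.9,0,0,1.31,1],[-48.3,-4,0.9,0,0,1.31,1],[-48.3,-4,0.9,0,0,1.31,1]]]'

```text
time_s: 10.25
ee_pos: [0.3986, -0.1496, 0.2105]
eef_rot: [3.14, -0.004, 0.204]
force: [0.2, -0.1, 0.7]
grip_width: 0.0941
```

```bash
python3 - <<'E'
from h import *
go((.3985,-.15,.037,.2))
c=snap('wrist','w3');d=snap('top','t3')
cv2.imwrite('pics/w3b.png',np.vstack([cv2.resize(c['frame'],(512,384)),cv2.resize(d['frame'][180:240,110:250],(512,216),interpolation=cv2.INTER_CUBIC)]))
E
```

```text
t 10.25 p [ 0.3986 -0.1496  0.2105] rot [ 3.14  -0.004  0.204] F [ 0.2 -0.1  0.7] g 0.0941
[-0.1  0.  17.3] [ 0.002 -0.004  0.004] rows 4.2
```

View pics/w3b.png

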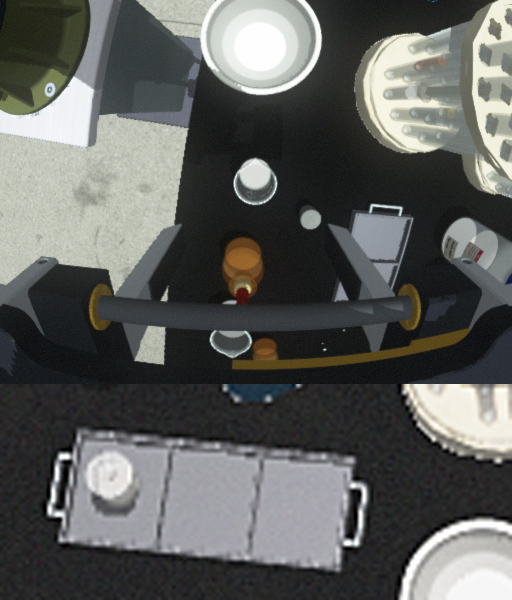

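Weighing bottle stands in the end compartment; beaker centred at (255,183) under the fingers with the spout pointing away from the jaws.

Call:
play_rows --steps '[[[0,0,4,0,0,0,1],[0,0,8,0,0,0,1],[0,0,11.5,0,0,0,1],[0,0,14.5,0,0,0,1],[0,0,16.5,0,0,0,1],[0,0,17.4,0,0,0,1],[0,0,17.4,0,0,0,1],[0,0,17.4,0,0,0,0.4],[0,0,17.4,0,0,0,0.4],[0,0,17.4,0,0,0,0.4],[0,0,17.4,0,0,0,0.4],[0,0,17.4,0,0,0,0.4],[0,0,17.4,0,0,0,0.4],[0,0,17.4,0,0,0,0.4],[0,0,17.4,0,0,0,0.4],[0,0,17.4,0,0,0,0.4],[0,0,17.4,0,0,0,0.4],[0,0,17.4,0,0,0,0.4]]]' --force 12

```text
time_s: 11.85
ee_pos: [0.3996, -0.1496, 0.0367]
eef_rot: [3.14, -0.004, 0.205]
force: [1.2, -0.8, 1.9]
grip_width: 0.0454
```

Call:
play_rows --steps '[[[0,0,0,0,0,0,0.3],[0,0,-0.5,0,0,0,0.3],[0,0,-1.5,0,0,0,0.3],[0,0,-3,0,0,0,0.3],[0,0,-6,0,0,0,0.3],[0,0,-9,0,0,0,0.3],[0,0,-12,0,0,0,0.3],[0,0,-15,0,0,0,0.3],[0,0,-17.5,0,0,0,0.3],[0,0,-17.5,0,0,0,0.3]]]'

```text
time_s: 12.68
ee_pos: [0.4001, -0.15, 0.2171]
eef_rot: [3.135, -0.011, 0.205]
force: [1.2, -0.1, -0.3]
grip_width: 0.0454
```

```bash
python3 - <<'E'
from h import *
c=np.array([.461,.253]);p=c-.078*np.array([np.cos(1.5),np.sin(1.5)]);print(p)
go((.37,.03,.21,.9),(p[0],p[1],.21,1.5))
E
```

```text
[0.4554825  0.17519539]
t 12.68 p [ 0.4001 -0.15    0.2171] rot [ 3.135 -0.011  0.205] F [ 1.2 -0.1 -0.3] g 0.0454
[  0.7 -18.2   0.6] [ 0.01  -0.008 -0.695] rows 4.4
[ 12.  -30.7   0.6] [ 0.013 -0.005 -1.295] rows 7.9
```

Call:
play_rows --steps '[[[0,-2.5,0.3,0,0,-0.05,0.3],[0.2,-5,0.6,0,0,-0.15,0.3],[0.4,-8,0.6,0,0,-0.25,0.3],[0.5,-11,0.6,0,0,-0.35,0.3],[0.6,-14,0.6,0,0,-0.45,0.3],[0.8,-17,0.6,0,0,-0.55,0.3],[1.5,-20,0.6,0,0,-0.65,0.3],[3,-22.5,0.6,0,0,-0.75,0.3],[5,-25,0.6,0,0,-0.85,0.3],[7,-27,0.6,0,0,-0.95,0.3],[9,-28.5,0.6,0,0,-1.05,0.3],[10.5,-29.7,0.6,0,0,-1.15,0.3],[12,-30.7,0.6,0,0,-1.25,0.3],[12,-30.7,0.6,0,0,-1.295,0.3],[12,-30.7,0.6,0,0,-1.295,0.3],[12,-30.7,0.6,0,0,-1.295,0.3]]]'

```text
time_s: 14.02
ee_pos: [0.4548, 0.1748, 0.21]
eef_rot: [3.13, 0.004, 1.498]
force: [0.9, -0.1, -0.7]
grip_width: 0.0458
```

```bash
python3 - <<'E'
from h import *
go((.4555,.1752,.041,1.5))
c=snap('wrist','w4');cv2.imwrite('pics/w4b.png',c['frame'][100:,100:400])
E
```

```text
t 14.02 p [0.4548 0.1748 0.21  ] rot [3.13  0.004 1.498] F [ 0.9 -0.1 -0.7] g 0.0458
[ 0.1 -0.1 16.9] [ 0.011  0.004 -0.002] rows 4.1
```

View pics/w4b.png

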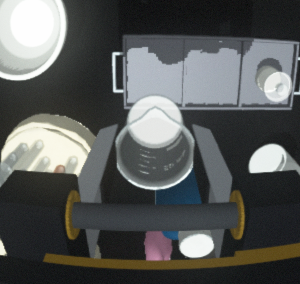

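Beaker is held upright and level between the fingers. Lower.

Call:
play_rows --steps '[[[0.1,0,3,0,0,0,0.3],[0.1,0,6,0,0,0,0.3],[0.1,0,9,0,0,0,0.3],[0.1,0,12,0,0,0,0.3],[0.1,0,14,0,0,0,0.3],[0.1,0,15.2,0,0,0,0.3],[0.1,0,16,0,0,0,0.3],[0.1,0,16.4,0,0,0,0.3],[0.1,0,16.7,0,0,0,0.3],[0.1,0,16.9,0,0,0,0.3],[0.1,0,16.95,0,0,0,0.3],[0.1,0,17,0,0,0,0.3],[0.1,0,17,0,0,0,0.3]]]'

```text
time_s: 15.15
ee_pos: [0.4572, 0.175, 0.0408]
eef_rot: [3.129, 0.003, 1.498]
force: [-0.0, -1.1, 2.0]
grip_width: 0.0453
```

Touched down (+2 N). Release wide and withdraw.

Call:
play_rows --steps '[[[0,0,0.05,0,0,0,0.6],[0,0,0.05,0,0,0,0.8],[0,0,0.05,0,0,0,1],[0,0,0.05,0,0,0,1],[0,0,0.05,0,0,0,1],[0,0,0.05,0,0,0,1],[0,0,0.05,0,0,0,1],[0,0,0.05,0,0,0,1],[0,0,-1,0,0,0,1],[0,0,-3,0,0,0,1],[0,0,-6,0,0,0,1],[0,0,-10,0,0,0,1],[0,0,-14,0,0,0,1],[0,0,-17,0,0,0,1],[0,0,-17,0,0,0,1]]]'

```text
time_s: 16.4
ee_pos: [0.4568, 0.1763, 0.2178]
eef_rot: [3.12, -0.0, 1.498]
force: [-0.6, 0.5, 0.3]
grip_width: 0.0936
```

```bash
python3 - <<'E'
from h import *
go((.38,.02,.21,1.5),(.43,-.1,.21,1.5),(.481,-.1893,.21,1.5),(.481,-.1893,.012,1.5))
E
```

```text
t 16.4 p [0.4568 0.1763 0.2178] rot [ 3.12  -0.     1.498] F [-0.6  0.5  0.3] g 0.0936
[-16.2  -6.5   0.6] [ 0.022 -0.    -0.002] rows 4.2
[-27.8  -0.7   0.8] [ 0.022 -0.    -0.002] rows 6.7
[-36.3   5.1   0.9] [ 0.022 -0.    -0.002] rows 8.8
[-36.3   4.6  20.7] [ 0.022 -0.    -0.002] rows 10.1
```

Call:
play_rows --steps '[[[-16.2,-7,0.6,0.02,0,0,1],[-16.2,-7,0.6,0.02,0,0,1],[-16.2,-7,0.6,0.02,0,0,1],[-16.2,-7,0.6,0.02,0,0,1],[-27.8,-0.7,0.8,0.02,0,0,0.8],[-27.8,-0.7,0.8,0.02,0,0,0.8],[-27.8,-0.7,0.8,0.02,0,0,0.7],[-36.3,5,0.9,0.02,0,0,0.6],[-36.3,5,0.9,0.02,0,0,0.6],[-36.3,5,0.9,0.02,0,0,0.6],[-36.3,5,0.9,0.02,0,0,0.6],[-36.3,4.8,5,0.02,0,0,0.6],[-36.3,4.8,9,0.02,0,0,0.6],[-36.3,4.8,13,0.02,0,0,0.6],[-36.3,4.7,15,0.02,0,0,0.6],[-36.3,4.7,15,0.02,0,0,0.6],[-36.3,4.7,15,0.02,0,0,0.6]]]'

```text
time_s: 17.82
ee_pos: [0.4803, -0.189, 0.0691]
eef_rot: [3.141, -0.001, 1.498]
force: [0.6, -0.3, 1.6]
grip_width: 0.0564
```

```bash
python3 - <<'E'
from h import *
go((.481,-.1893,.012,1.5))
c=snap('wrist','w5');d=snap('top','t5')
print(proj('w5',[[.481,-.1893,.03],[.481,-.1893,0]],True))
cv2.imwrite('pics/w5b.png',np.vstack([c['frame'],cv2.resize(d['frame'][180:240,110:250],(512,216),interpolation=cv2.INTER_CUBIC)]))
E
```

```text
t 17.82 p [ 0.4803 -0.189   0.0691] rot [ 3.141e+00 -1.000e-03  1.498e+00] F [ 0.6 -0.3  1.6] g 0.0564
[-0.   0.1  5.7] [ 0.001 -0.001 -0.002] rows 1.4
[[254.06865594 216.70169057]
 [254.11251378 204.87084394]]
```

View pics/w5b.png

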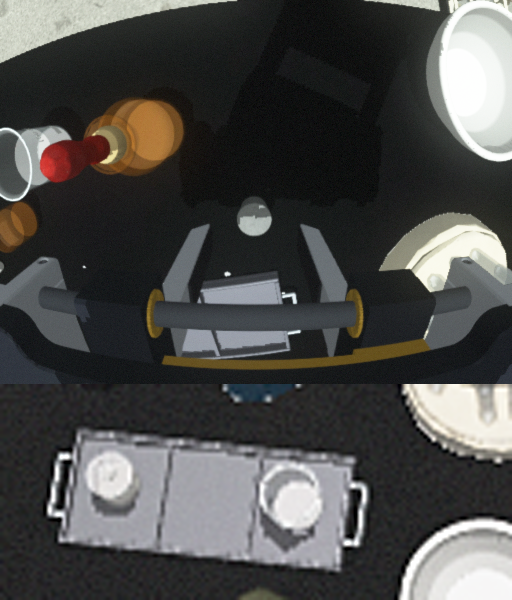

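Stopper at (254,217), exactly as predicted; beaker and bottle standing in tray_three.

Call:
play_rows --steps '[[[0,0.1,3,0,0,0,0.6],[0,0.1,5,0,0,0,0.6],[0,0.1,5.75,0,0,0,0.6],[0,0.1,5.75,0,0,0,0.6],[0,0.1,5.75,0,0,0,0.2],[0,0.1,5.75,0,0,0,0.2],[0,0.1,5.75,0,0,0,0.2],[0,0.1,5.75,0,0,0,0.2],[0,0.1,5.75,0,0,0,0.2],[0,0.1,5.75,0,0,0,0.2],[0,0.1,5.75,0,0,0,0.2],[0,0.1,3,0,0,0,0.2],[0,0.1,-1,0,0,0,0.2],[0,0.1,-5,0,0,0,0.2],[0,0.1,-9,0,0,0,0.2],[0,0.1,-13,0,0,0,0.2],[0,0.1,-14.2,0,0,0,0.2],[0,0.1,-14.2,0,0,0,0.2]]]' --force 12

```text
time_s: 19.42
ee_pos: [0.4827, -0.19, 0.2165]
eef_rot: [3.131, 0.003, 1.498]
force: [-0.1, 0.2, 0.8]
grip_width: 0.0265
```

```bash
python3 - <<'E'
from h import *
go((.43,-.1,.21,1.5),(.38,.02,.21,1.5),(.461,.253,.21,1.5))
E
```

```text
t 19.42 p [ 0.4827 -0.19    0.2165] rot [3.131e+00 3.000e-03 1.498e+00] F [-0.1  0.2  0.8] g 0.0265
[ 8.6 -5.9  0.6] [ 0.01   0.003 -0.002] rows 2.5
[ 20.2 -11.8   0.5] [ 0.01   0.003 -0.002] rows 5.6
[44.  -5.4  0.5] [ 0.01   0.003 -0.002] rows 10.6
```

Call:
play_rows --steps '[[[3,-2.2,0.5,0.01,0,0,0.2],[6,-4.4,0.5,0.01,0,0,0.2],[9,-6.5,0.5,0.01,0,0,0.2],[12,-8.2,0.5,0.01,0,0,0.2],[15,-10,0.5,0.01,0,0,0.2],[18,-11.5,0.5,0.01,0,0,0.2],[21,-12,0.5,0.01,0,0,0.2],[24,-11.2,0.5,0.01,0,0,0.2],[27,-10.2,0.5,0.01,0,0,0.2],[30,-9.2,0.5,0.01,0,0,0.2],[33,-8.2,0.5,0.01,0,0,0.2],[36,-7.3,0.5,0.01,0,0,0.2],[39,-6.5,0.5,0.01,0,0,0.2],[42,-5.8,0.5,0.01,0,0,0.2],[44,-5.4,0.5,0.01,0,0,0.2],[44,-5.4,0.5,0.01,0,0,0.2],[44,-5.4,0.5,0.01,0,0,0.2]]]'

```text
time_s: 20.83
ee_pos: [0.4605, 0.253, 0.2078]
eef_rot: [-3.139, 0.005, 1.499]
force: [-0.2, -0.7, -0.6]
grip_width: 0.0261
```

```bash
python3 - <<'E'
from h import *
go((.461,.253,.0165,1.5))
c=snap('wrist','w6')
cv2.imwrite('pics/w6b.png',c['frame'][100:,100:420])
E
```

```text
t 20.83 p [0.4605 0.253  0.2078] rot [-3.139  0.005  1.499] F [-0.2 -0.7 -0.6] g 0.0261
[ 0.1  0.1 19.1] [-0.002  0.005 -0.001] rows 4.6
```

View pics/w6b.png

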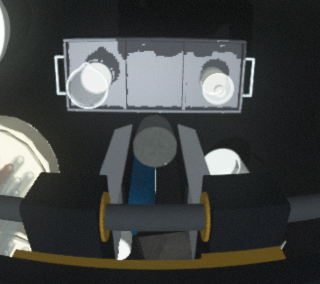

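Stopper held, the middle compartment free. Lower and release with a limited opening.

Call:
play_rows --steps '[[[0,0,4,0,0,0,0.2],[0,0,8,0,0,0,0.2],[0,0,12,0,0,0,0.2],[0,0,15,0,0,0,0.2],[0,0,17,0,0,0,0.2],[0,0,18,0,0,0,0.2],[0,0,18.5,0,0,0,0.2],[0,0,18.8,0,0,0,0.2],[0,0,19,0,0,0,0.2],[0,0,19.1,0,0,0,0.2],[0,0,19.1,0,0,0,0.2],[0,0,19.1,0,0,0,0.2]]]'

```text
time_s: 21.88
ee_pos: [0.4604, 0.2517, 0.018]
eef_rot: [-3.141, 0.004, 1.498]
force: [-0.9, -0.2, 2.3]
grip_width: 0.0266
```

Call:
play_rows --steps '[[[0,0,0.05,0,0,0,0.2],[0,0,0.1,0,0,0,0.2],[0,0,0.1,0,0,0,0.2],[0,0,0.1,0,0,0,0.35],[0,0,0.1,0,0,0,0.45],[0,0,0.1,0,0,0,0.45],[0,0,0.1,0,0,0,0.45],[0,0,0.1,0,0,0,0.45],[0,0,-1,0,0,0,0.45],[0,0,-3,0,0,0,0.45],[0,0,-6,0,0,0,0.45],[0,0,-10,0,0,0,0.6],[0,0,-14,0,0,0,1],[0,0,-18,0,0,0,1],[0,0,-19,0,0,0,1]]]'

```text
time_s: 23.13
ee_pos: [0.462, 0.2531, 0.2152]
eef_rot: [3.134, -0.001, 1.498]
force: [-0.1, 0.5, 0.1]
grip_width: 0.0657
```

```bash
python3 - <<'E'
from h import *
go((.37,.05,.21,1.1),(.36,-.1,.21,.7),(.4105,-.379,.21,.27))
E
```

```text
t 23.13 p [0.462  0.2531 0.2152] rot [ 3.134e+00 -1.000e-03  1.498e+00] F [-0.1  0.5  0.1] g 0.0657
[-20.9  -7.7   0.5] [ 0.007 -0.002  0.398] rows 5.3
[-36.   -7.6   0.4] [ 0.006 -0.004  0.798] rows 8.8
[-63.4  -0.6   0.5] [ 0.006 -0.005  1.228] rows 15.2
```

Call:
play_rows --steps '[[[-20.9,-7.7,0.5,0,0,0.2,1],[-20.9,-7.7,0.5,0,0,0.3,1],[-20.9,-7.7,0.5,0,0,0.4,1],[-20.9,-7.7,0.5,0,0,0.4,1],[-20.9,-7.7,0.5,0,0,0.4,1],[-36,-7.6,0.5,0,0,0.6,1],[-36,-7.6,0.5,0,0,0.7,1],[-36,-7.6,0.5,0,0,0.8,1],[-36,-7.6,0.5,0,0,0.8,1],[-63.4,-0.6,0.5,0,0,1.23,1],[-63.4,-0.6,0.5,0,0,1.23,1],[-63.4,-0.6,0.5,0,0,1.23,1],[-63.4,-0.6,0.5,0,0,1.23,1],[-63.4,-0.6,0.5,0,0,1.23,1],[-63.4,-0.6,0.5,0,0,1.23,1],[-63.4,-0.6,0.5,0,0,1.23,1],[-63.4,-0.6,0.5,0,0,1.23,1],[-63.4,-0.6,0.5,0,0,1.23,1],[-63.4,-0.6,0.5,0,0,1.23,1]]]'

```text
time_s: 24.72
ee_pos: [0.41, -0.3781, 0.2098]
eef_rot: [3.14, -0.007, 0.268]
force: [1.3, -0.1, -0.9]
grip_width: 0.0935
```

```bash
python3 - <<'E'
from h import *
go((.4105,-.379,.047,.27))
c=snap('wrist','w7');d=snap('top','t7')
print(proj('w7',[[.4105,-.379,.072]],True))
cv2.imwrite('pics/w7b.png',np.vstack([c['frame'],cv2.resize(d['frame'][180:240,110:250],(512,216),interpolation=cv2.INTER_CUBIC)]))
E
```

```text
t 24.72 p [ 0.41   -0.3781  0.2098] rot [ 3.14  -0.007  0.268] F [ 1.3 -0.1 -0.9] g 0.0935
[-0.1  0.1 16.3] [ 0.001 -0.007 -0.002] rows 3.9
[[252.75622211 186.41486622]]
```

View pics/w7b.png

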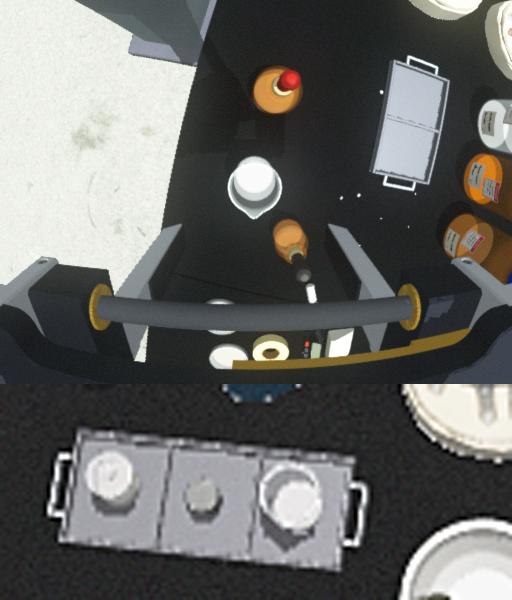

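Tray_three is complete (all three standing). Large beaker rim (255,184), spout straight down at (258,217): jaws aligned.

Call:
play_rows --steps '[[[0.1,-0.1,4,0,0,0,1],[0.1,-0.1,8,0,0,0,1],[0.1,-0.1,11.5,0,0,0,1],[0.1,-0.1,14,0,0,0,1],[0.1,-0.1,15.7,0,0,0,1],[0.1,-0.1,16.3,0,0,0,1],[0.1,-0.1,16.3,0,0,0,1],[0.1,-0.1,16.3,0,0,0,0.45],[0.1,-0.1,16.3,0,0,0,0.45],[0.1,-0.1,16.3,0,0,0,0.45],[0.1,-0.1,16.3,0,0,0,0.45],[0.1,-0.1,16.3,0,0,0,0.45],[0.1,-0.1,16.3,0,0,0,0.45],[0.1,-0.1,16.3,0,0,0,0.45],[0.1,-0.1,16.3,0,0,0,0.45],[0.1,-0.1,16.3,0,0,0,0.45],[0.1,-0.1,16.3,0,0,0,0.45]]]' --force 12

```text
time_s: 26.23
ee_pos: [0.4123, -0.3767, 0.0475]
eef_rot: [3.139, -0.007, 0.269]
force: [0.1, -0.7, 3.5]
grip_width: 0.0554
```

```bash
python3 - <<'E'
from h import *
P=np.array([ray('w7',u,v,.015,True) for u,v in[(391,58),(451,78),(430,186),(373,173)]]);print(P.round(4),P.mean(0).round(4))
E
```

```text
[[ 0.5441 -0.1735  0.015 ]
 [ 0.6469 -0.1589  0.015 ]
 [ 0.6657 -0.322   0.015 ]
 [ 0.5664 -0.3313  0.015 ]] [ 0.6058 -0.2464  0.015 ]
```

Call:
play_rows --steps '[[[0,0,0,0,0,0,0.35],[0,0,-0.5,0,0,0,0.35],[0,0,-1.5,0,0,0,0.35],[0,0,-3,0,0,0,0.35],[0,0,-6,0,0,0,0.35],[0,0,-9,0,0,0,0.35],[0,0,-12,0,0,0,0.35],[0,0,-15,0,0,0,0.35],[0,0,-17,0,0,0,0.35],[0,0,-17,0,0,0,0.35]]]'

```text
time_s: 27.07
ee_pos: [0.4118, -0.3775, 0.2229]
eef_rot: [3.133, -0.011, 0.27]
force: [0.7, -0.3, -0.7]
grip_width: 0.055
```

```bash
python3 - <<'E'
from h import *
go((.599,-.207,.21,1.685))
for u,v,z in[(427,283,0),(423,240,.2),(438,150,.2),(473,390,None)]:
    print(ray('top0',u/1.5625,v/1.5625,z).round(3) if z is not None else ray('w1',u/1.5,v/1.5,0,True).round(3))
E
```

```text
t 27.07 p [ 0.4118 -0.3775  0.2229] rot [ 3.133 -0.011  0.27 ] F [ 0.7 -0.3 -0.7] g 0.055
[ 22.6 -11.5   1.4] [ 0.015 -0.003 -1.415] rows 6.1
[ 0.567 -0.078  0.   ]
[ 0.593 -0.064  0.2  ]
[ 0.767 -0.089  0.2  ]
[ 0.594 -0.074  0.   ]
```

Call:
play_rows --steps '[[[1,-0.5,0.5,0,0,-0.08,0.35],[2.5,-1.3,1,0,0,-0.18,0.35],[4.5,-2.3,1.3,0,0,-0.28,0.35],[6.5,-3.3,1.3,0,0,-0.38,0.35],[8.5,-4.3,1.3,0,0,-0.48,0.35],[10.5,-5.3,1.3,0,0,-0.58,0.35],[12.5,-6.3,1.3,0,0,-0.68,0.35],[14.5,-7.3,1.3,0,0,-0.78,0.35],[16.5,-8.4,1.3,0,0,-0.88,0.35],[18.5,-9.4,1.3,0,0,-0.98,0.35],[20,-10.2,1.3,0,0,-1.08,0.35],[21.3,-10.9,1.3,0,0,-1.18,0.35],[22.2,-11.3,1.3,0,0,-1.28,0.35],[22.6,-11.5,1.3,0,0,-1.37,0.35],[22.6,-11.5,1.3,0,0,-1.415,0.35],[22.6,-11.5,1.3,0,0,-1.415,0.35],[22.6,-11.5,1.3,0,0,-1.415,0.35]]]'

```text
time_s: 28.48
ee_pos: [0.599, -0.2064, 0.2107]
eef_rot: [3.13, 0.006, 1.683]
force: [0.2, 0.0, -0.3]
grip_width: 0.0556
```

```bash
python3 - <<'E'
from h import *
go((.599,-.207,.0515,1.685))
c=snap('wrist','w8')
cv2.imwrite('pics/w8b.png',c['frame'][100:,:512])
E
```

```text
t 28.48 p [ 0.599  -0.2064  0.2107] rot [3.13  0.006 1.683] F [ 0.2  0.  -0.3] g 0.0556
[ 0.  -0.2 15.9] [ 0.011  0.007 -0.002] rows 3.8
```

View pics/w8b.png

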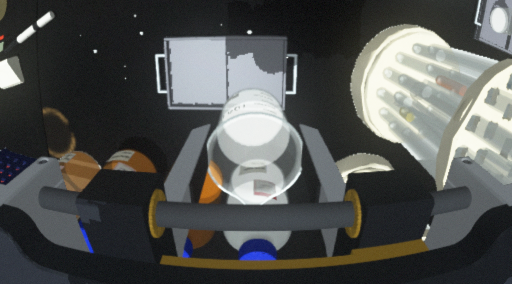

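Beaker held level; tray_two corners at crop (165,38),(288,38),(285,108),(168,108), partition x≈226.

```bash
python3 - <<'E'
from h import *
P=np.array([ray('w8',u,v+100,.015,True) for u,v in[(165,38),(288,38),(285,108),(168,108),(226,38),(228,106)]]);print(P.round(4),P[:4].mean(0).round(4))
E
```

```text
[[ 0.5658 -0.3283  0.015 ]
 [ 0.5499 -0.1711  0.015 ]
 [ 0.6424 -0.1622  0.015 ]
 [ 0.6611 -0.3203  0.015 ]
 [ 0.5588 -0.2486  0.015 ]
 [ 0.6482 -0.2379  0.015 ]] [ 0.6048 -0.2455  0.015 ]
```

Call:
play_rows --steps '[[[0,-0.1,3,0.01,0.007,0,0.35],[0,-0.1,6,0.01,0.007,0,0.35],[0,-0.1,9,0.01,0.007,0,0.35],[0,-0.1,11.5,0.01,0.007,0,0.35],[0,-0.1,13.3,0.01,0.007,0,0.35],[0,-0.1,14.5,0.01,0.007,0,0.35],[0,-0.1,15.1,0.01,0.007,0,0.35],[0,-0.1,15.5,0.01,0.007,0,0.35],[0,-0.1,15.7,0.01,0.007,0,0.35],[0,-0.1,15.85,0.01,0.007,0,0.35],[0,-0.1,15.95,0.01,0.007,0,0.35],[0,-0.1,15.95,0.01,0.007,0,0.35],[0,-0.1,15.95,0.01,0.007,0,0.35]]]'

```text
time_s: 29.62
ee_pos: [0.6001, -0.2076, 0.0519]
eef_rot: [3.139, 0.0, 1.682]
force: [-0.5, -0.4, -0.7]
grip_width: 0.0552
```

Call:
play_rows --steps '[[[0,0,0.05,0,0,0,0.35],[0,0,0.1,0,0,0,0.35],[0,0,0.12,0,0,0,0.35],[0,0,0.12,0,0,0,0.35]]]'

```text
time_s: 29.95
ee_pos: [0.6006, -0.2078, 0.0516]
eef_rot: [3.138, 0.001, 1.682]
force: [-0.4, -0.0, 5.4]
grip_width: 0.0555
```

Contact at the expected height (5 N). Release.

Call:
play_rows --steps '[[[0,0,0,0,0,0,0.7],[0,0,0,0,0,0,0.9],[0,0,0,0,0,0,1],[0,0,0,0,0,0,1],[0,0,0,0,0,0,1],[0,0,0,0,0,0,1],[0,0,0,0,0,0,1],[0,0,-1,0,0,0,1],[0,0,-3,0,0,0,1],[0,0,-6,0,0,0,1],[0,0,-10,0,0,0,1],[0,0,-14,0,0,0,1],[0,0,-16,0,0,0,1],[0,0,-16,0,0,0,1]]]'

```text
time_s: 31.12
ee_pos: [0.6015, -0.2082, 0.2183]
eef_rot: [3.13, 0.005, 1.682]
force: [0.0, 0.3, 0.5]
grip_width: 0.0939
```

```bash
python3 - <<'E'
from h import *
go((.478,-.438,.21,1.57),(.478,-.438,.09,1.57))
E
```

```text
t 31.12 p [ 0.6015 -0.2082  0.2183] rot [3.13  0.005 1.682] F [0.  0.3 0.5] g 0.0939
[-21.5 -14.8   0.8] [0.012 0.004 0.112] rows 6.3
[-21.4 -15.   12.8] [0.012 0.004 0.112] rows 7.0
```

Call:
play_rows --steps '[[[-21.5,-14.8,0.8,0.012,0.004,0.11,0.7],[-21.5,-14.8,0.8,0.012,0.004,0.11,0.6],[-21.5,-14.8,0.8,0.012,0.004,0.11,0.6],[-21.5,-14.8,0.8,0.012,0.004,0.11,0.6],[-21.5,-14.8,0.8,0.012,0.004,0.11,0.6],[-21.5,-14.8,0.8,0.012,0.004,0.11,0.6],[-21.5,-14.8,0.8,0.012,0.004,0.11,0.6],[-21.5,-14.8,0.8,0.012,0.004,0.11,0.6],[-21.5,-14.8,0.8,0.012,0.004,0.11,0.6],[-21.5,-14.8,0.8,0.012,0.004,0.11,0.6]]]'

```text
time_s: 31.95
ee_pos: [0.4791, -0.4372, 0.2096]
eef_rot: [-3.141, -0.0, 1.573]
force: [1.0, 0.3, 0.0]
grip_width: 0.0563
```

```bash
python3 - <<'E'
from h import *
go((.478,-.438,.09,1.57))
c=snap('wrist','w9');d=snap('top','t9')
print(proj('w9',[[.478,-.438,.131]],True))
cv2.imwrite('pics/w9b.png',np.vstack([c['frame'],cv2.resize(d['frame'][145:235,275:415],(336,216),interpolation=cv2.INTER_CUBIC)[:, :336] if 0 else cv2.copyMakeBorder(cv2.resize(d['frame'][145:235,275:415],(336,216),interpolation=cv2.INTER_CUBIC),0,0,0,176,0)]))
E
```

```text
t 31.95 p [ 0.4791 -0.4372  0.2096] rot [-3.141 -0.     1.573] F [1.  0.3 0. ] g 0.0563
[-0.1 -0.1 12. ] [-0.    -0.     0.003] rows 2.9
[[253.69128446 199.76504626]]
```

View pics/w9b.png

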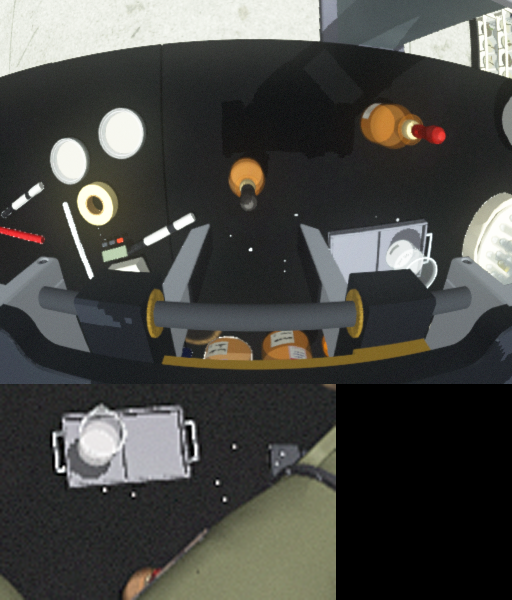

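Beaker stands in tray_two; teat tip at (249,201), about 5 px left of prediction.

```bash
python3 - <<'E'
from h import *
for u,v,z in[(249,202,.131),(246,175,.04)]: print(ray('w9',u,v,z,True))
E
```

```text
[ 0.48013026 -0.44224384  0.131     ]
[ 0.47462913 -0.44750832  0.04      ]
```

Call:
play_rows --steps '[[[-0.5,0,3,0,0,0,0.6],[-0.5,0,6,0,0,0,0.6],[-0.5,0,9,0,0,0,0.6],[-0.5,0,11,0,0,0,0.6],[-0.5,0,11.9,0,0,0,0.6],[-0.5,0,11.9,0,0,0,0.6],[-0.5,0,11.9,0,0,0,0.1],[-0.5,0,11.9,0,0,0,0.1],[-0.5,0,11.9,0,0,0,0.1],[-0.5,0,11.9,0,0,0,0.1],[-0.5,0,11.9,0,0,0,0.1],[-0.5,0,11.9,0,0,0,0.1],[-0.5,0,11.9,0,0,0,0.1],[-0.5,0,11.9,0,0,0,0.1],[-0.5,0,11.9,0,0,0,0.1]]]' --force 20

```text
time_s: 33.3
ee_pos: [0.4794, -0.4423, 0.0911]
eef_rot: [3.141, 0.001, 1.574]
force: [-0.6, 0.1, 2.6]
grip_width: 0.0158
```

Call:
play_rows --steps '[[[0,0,0,0,0,0,0],[0,0,-0.5,0,0,0,0],[0,0,-1.5,0,0,0,0],[0,0,-3,0,0,0,0],[0,0,-5,0,0,0,0],[0,0,-7,0,0,0,0],[0,0,-9,0,0,0,0],[0,0,-11,0,0,0,0],[0,0,-12.5,0,0,0,0],[0,0,-13,0,0,0,0],[0,0,-13,0,0,0,0]]]'

```text
time_s: 34.22
ee_pos: [0.4796, -0.4424, 0.2228]
eef_rot: [3.14, 0.003, 1.574]
force: [-0.3, 0.3, -1.4]
grip_width: 0.0159
```

```bash
python3 - <<'E'
from h import *
go((.608,-.285,.22,1.685),(.608,-.285,.0955,1.685))
E
```

```text
t 34.22 p [ 0.4796 -0.4424  0.2228] rot [3.140e+00 3.000e-03 1.574e+00] F [-0.3  0.3 -1.4] g 0.0159
[15.7 12.9  0.3] [ 0.002  0.003 -0.111] rows 4.9
[15.7 12.9 12.7] [ 0.002  0.003 -0.111] rows 5.7
```

Call:
play_rows --steps '[[[0.5,0.4,0,0,0,0,0],[1.6,1.3,0,0,0,-0.02,0],[3,2.5,0.2,0,0,-0.04,0],[4.7,3.9,0.2,0,0,-0.06,0],[6.5,5.3,0.2,0,0,-0.08,0],[8.4,6.9,0.2,0,0,-0.1,0],[10.2,8.4,0.2,0,0,-0.11,0],[12,9.8,0.2,0,0,-0.11,0],[13.5,11.1,0.2,0,0,-0.11,0],[14.7,12.1,0.2,0,0,-0.11,0],[15.4,12.7,0.2,0,0,-0.11,0],[15.6,12.9,0.2,0,0,-0.11,0],[15.6,12.9,0.2,0,0,-0.11,0],[15.6,12.9,0.2,0,0,-0.11,0]]]'

```text
time_s: 35.38
ee_pos: [0.6077, -0.2865, 0.2205]
eef_rot: [3.14, 0.003, 1.684]
force: [0.5, -0.7, -1.5]
grip_width: 0.0163
```

```bash
python3 - <<'E'
from h import *
go((.608,-.2855,.0955,1.685))
c=snap('wrist','w10');d=snap('scene','s10')
cv2.imwrite('pics/w10b.png',np.vstack([c['frame'][100:],cv2.resize(d['frame'][170:290,220:420],(512,307),interpolation=cv2.INTER_CUBIC)]))
E
```

```text
t 35.38 p [ 0.6077 -0.2865  0.2205] rot [3.140e+00 3.000e-03 1.684e+00] F [ 0.5 -0.7 -1.5] g 0.0163
[ 0.1  0.  12.5] [ 0.001  0.003 -0.001] rows 3.0
```

View pics/w10b.png

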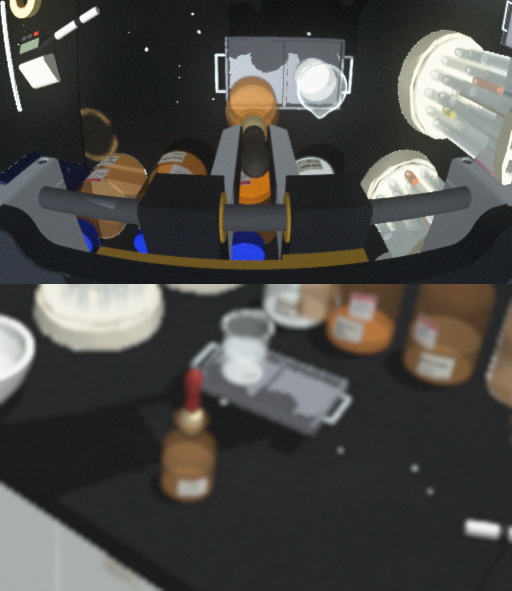

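Bottle hangs upright over the free compartment, large beaker standing in the other.

Call:
play_rows --steps '[[[0,0,1.5,0,0,0,0],[0,0,3.5,0,0,0,0],[0,0,5.5,0,0,0,0],[0,0,7.5,0,0,0,0],[0,0,9.3,0,0,0,0],[0,0,10.7,0,0,0,0],[0,0,11.5,0,0,0,0],[0,0,11.9,0,0,0,0],[0,0,12.2,0,0,0,0],[0,0,12.4,0,0,0,0],[0,0,12.5,0,0,0,0],[0,0,12.5,0,0,0,0],[0,0,12.5,0,0,0,0]]]'

```text
time_s: 36.57
ee_pos: [0.608, -0.2873, 0.0963]
eef_rot: [3.139, 0.003, 1.683]
force: [-0.3, 0.2, -1.2]
grip_width: 0.0158
```

Call:
play_rows --steps '[[[0,0,0.05,0,0,0,0],[0,0,0.1,0,0,0,0],[0,0,0.14,0,0,0,0],[0,0,0.14,0,0,0,0]]]'

```text
time_s: 36.9
ee_pos: [0.6082, -0.2873, 0.0952]
eef_rot: [3.139, 0.004, 1.683]
force: [0.3, 1.0, 1.5]
grip_width: 0.0157
```

Touched down at the expected height. Release; then clear off upward and inward.

Call:
play_rows --steps '[[[0,0,0.03,0,0,0,0.2],[0,0,0.03,0,0,0,0.35],[0,0,0.03,0,0,0,0.5],[0,0,0.03,0,0,0,0.5],[0,0,0.03,0,0,0,0.5],[0,0,0.03,0,0,0,0.5],[0,0,-2,0,0,0,0.5],[0,0,-5,0,0,0,0.5],[0,0,-9,0,0,0,0.5],[0,0,-12,0,0,0,0.5],[0,-4,-12,0,0,0,0.5],[0,-8,-12,0,0,0,0.5],[0,-12,-12,0,0,0,0.5],[0,-15,-12,0,0,0,0.5],[0,-15,-12,0,0,0,0.5],[0,-15,-12,0,0,0,0.5]]]'

```text
time_s: 38.23
ee_pos: [0.4581, -0.3041, 0.2156]
eef_rot: [3.138, 0.005, 1.682]
force: [0.1, -0.9, 0.2]
grip_width: 0.0469
```

```bash
python3 - <<'E'
from h import *
go((.45,-.28,.21,1.68))
c=snap('top','t11');d=snap('scene','s11');w=snap('wrist','w11')
A=cv2.resize(c['frame'][140:250,110:400],(760,288),interpolation=cv2.INTER_CUBIC)
B=cv2.resize(d['frame'][130:280,120:370],(480,288),interpolation=cv2.INTER_CUBIC)
C=cv2.resize(w['frame'][150:,150:420],(280,288))
cv2.imwrite('pics/f.png',np.vstack([A,np.hstack([B,C])[:, :760]]))
E
```

```text
t 38.23 p [ 0.4581 -0.3041  0.2156] rot [3.138 0.005 1.682] F [ 0.1 -0.9  0.2] g 0.0469
[ 2.5 -0.5  0.5] [0.004 0.005 0.002] rows 0.6
```

View pics/f.png

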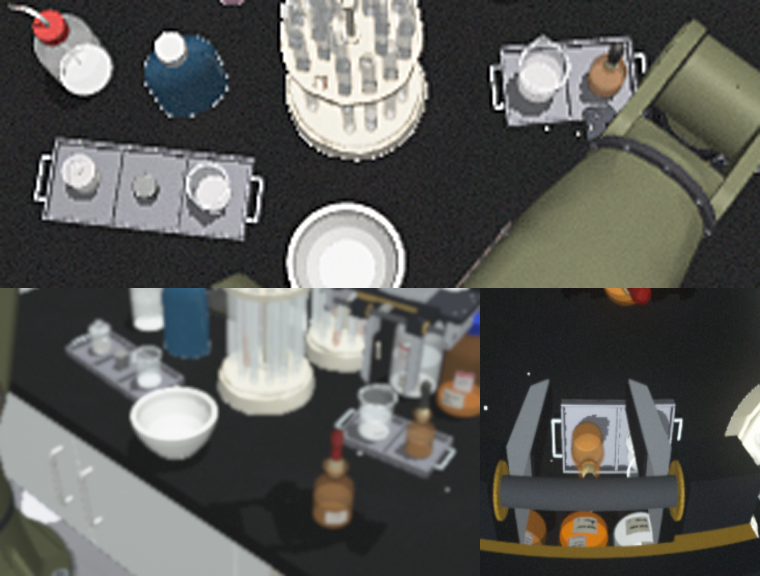

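The final pictures show every item upright in its own compartment, the large dropper, mortar and wash bottle unmoved, and the gripper clear of everything. I'm handing in.

```bash
python3 -c "
from station import ctrl
print(ctrl.hand_in(),ctrl.get_obs()['time_s'])"
```

```text
the job is handed in; nothing more can be done
the job is handed in; nothing more can be done
```

Both kits are made up and the job is handed in, at about 38 s on the robot's clock against the 136 s limit.

- **Three-compartment tray:** it holds the weighing bottle, the stopper (middle compartment) and the smaller beaker.
- **Two-compartment tray:** it holds the larger beaker and the smaller dropper bottle.

I placed the items in the order you listed them. Each was lowered onto the tray floor before release, with contact at about the expected height. The largest force I read at those set-downs was about 5 N, on the larger beaker.

The last top, scene and wrist pictures showed all five standing upright, one to a compartment. The larger dropper bottle, mortar and wash bottle looked unmoved, and the gripper was empty at 0.21 m height, touching nothing.

- **Measurement spread:** position estimates from the different cameras differed by up to about 7 mm. That was within the grip and compartment clearances, so nothing needed correcting after placement.
- **Less certain:** in the weighing bottle's case I did not read a clear contact force before letting go. The later pictures show it standing in its compartment.

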